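# Build a stepped terracotta pot riser on the balcony's swing-out dish

## Robot

A 7-joint arm with a two-finger parallel gripper is mounted at the origin on the work surface. World frame = base frame: x ahead of the robot, y to its left, z up, the work surface at z = 0. Lengths are in mm, angles in rad, forces in N, time in s.
With the tool pointing down it reaches from about 425 to 875 mm from the base axis. Payload 4.7 kg.
Tool frame: the origin (TCP) lies at the very end of the fingers, on their centre line; the grasp point (between the pads) lies 19 mm behind it; z points along the fingers, y is the line along which they close (so a half turn about z gives the same grasp; the last joint's range is limited). The gripper opens to 87 mm and grips with 3 to 60 N. Pads are 19 mm wide; open, the fingers measure 117 mm over their backs; the gripper's body (75 mm by 190 mm) begins 51 mm behind the grasp point.
Start: joints at [1.273, 0.321, -0.07, 1.45, 0.023, 1.371, -0.057], TCP at [199.382, -618.686, 222.587] pointing down, gripper open.
Joint ranges: [-2.86, 2.86], [-0.3, 2.09], [-1.38, 1.24], [0.06, 2.45], [-1.56, 4.7], [0.09, 2.05], [-2.69, 2.69]. Speed limits (rad/s): [2.57, 2.57, 3.14, 3.14, 3.14, 3.14, 3.14].

## Interface

Orientations are given as a unit quaternion [w, x, y, z].
In Python, from rig import ctrl, vision gives the robot as it stands. The module is installed in compiled form; this text tells all that it offers.
- The arm moves only by the tool move_arm, never from a script. Its argument "commands" is a list of rows, each a list of 3 entries, a list of its own where there are three numbers: the shift along the tool's x, y, z in m, then the turn about the tool's z in rad, then the finger opening in m, from 0 to 0.087. In form: [[[x, y, z], roll, gripper], ...]. A call has 1 to 10 rows; each row shifts and turns the commanded pose from where the row before left it, along the tool's axes as they then stand; what a row does not reach is not made up. A row lasts 1/8 s, in which the tool goes at most 62.5 mm and 10.7 degrees, less where a joint would pass 70% of its speed; a pose out of reach is approached as far as the arm can. A call with a gripper value outside its range is refused whole. The fingers move at their own pace and stop on an object; "force" is the grip in N (left out, the last holds). Time passes only in rows, so rows that do not move let the fingers close. It gives the time, the measured TCP pose, the force, the opening and the grip force at its end, in the units of the state.
- ctrl.state(): the state, without advancing time (a new reading comes with each control period).
- vision.read_camera(name): name is "side" or "top"; returns a dict with "pixels" (400x640x3 uint8, blue, green, red), "mtx" (3x3 intrinsics, pixels), "D" ([k1, k2, p1, p2, k3] as OpenCV has them; the pictures are not rectified), "rvec" (rotation vector, rad) and "tvec" (3), from world to camera coordinates, as OpenCV has them. Camera axes: x right, y down, z forward; pixel columns grow to the right and rows downward; lengths in mm; the calibration is good to about 2 mm. A picture is of the moment at which its call begins. There is no depth.
- ctrl.sign_off(): hands the job in; it is judged then, once.
The state is a dict: "clock": time; "joint_positions": joint angles; "dq": joint speeds; "joint_efforts": joint torques, N m; "tool_pos": TCP position; "tcp_rot": TCP orientation; "contact_force": force on the tool from outside, world axes, zero at the start; "torque": the same for the moment, N m; "finger_gap": finger opening in mm; "finger_force": force on a finger pad.
Only numpy, scipy, OpenCV 4.12 (cv2) and the standard library are available. Lean on these libraries where they do the work, as an engineer would, in place of code of your own. Each camera call takes 0.05 s, during which the arm holds its last target. There are 200 camera calls.

## Task

Swing the grey tray all the way out from under the glass shelf to its stop, then take the largest terracotta disc out of the draining rack and lay it flat on the counter so that you can take it again by its rim. Build a stepped riser for a flowerpot in the middle of the white dish: the largest disc at the bottom, the middle one on it and the smallest on top, flat and centred, each set down rather than dropped. Leave the brush, the pots and the hanger as they are.

Things in the scene. Friction and masses are not known exactly. Their poses are not given: they have to be found in the camera images.
- swing_tray (a joint): Hinge of the flat grey plastic tray that swings level about a fixed pivot pin: 0 rad = tucked under the glass shelf, 1.3 = fully out against its stop. Grows anticlockwise seen from above, bringing the dish out towards the robot. Stays where left (about 2 N at the post moves it). The tray is a plate 8 mm thick, its top 14 mm above the counter.
- pivot_pin (a point): Top of the fixed chrome pivot pin (14 mm diameter, 30 mm tall) about which the tray turns.
- tray_post (a point): Centre of the top of the upright chrome post on the tray by which it is pushed or held: 14 mm diameter, from 14 mm to 60 mm above the counter, 181 mm from the pivot axis. Nothing stands within 45 mm of it; the dish centre is 115 mm away.
- dish_center (a point): Centre of the flat floor of the round white ceramic dish fixed in the swing tray, 19 mm above the counter; z up. The floor is 114 mm across; a low rim around it (outer diameter 128 mm) stands 3 mm above the floor. 140 mm from the pivot axis.
- disc_large: Largest terracotta disc: 62 mm diameter, 14 mm thick, about 80 g. Origin at its centre; its own x axis is the disc's axis (normal to its flat faces; both faces are alike). At the start it stands on edge in the rack's middle slot, its centre 39 mm and its top 70 mm above the counter.
- disc_medium: Middle terracotta disc: 50 mm diameter, 12 mm thick, about 45 g. Origin at its centre; its z axis is the disc's axis. At the start it lies flat on the counter.
- disc_small: Smallest terracotta disc: 38 mm diameter, 12 mm thick, about 26 g. Origin at its centre; its z axis is the disc's axis. At the start it lies flat on the counter.
- rack: Fixed low chrome wire draining rack, 106 mm along its x and 86 mm along its y, origin on the counter under its middle. Its slots are set side by side along x; a disc in one has its faces square to the rack's x axis. The middle slot is 17 mm wide; its wire uprights end 37 mm above the counter.
- shelf: Fixed frosted glass shelf on four chrome legs; glass 8 mm thick, underside 190 mm above the counter. Origin on the counter at the foot of the pivot pin. In its own frame the glass spans x -20 to 140 mm (-x edge faces the robot), y -60 to 280 mm; legs at x -10 and 130, y -50 and 270 mm. It covers the tucked-in dish.
- brush: Black rubber-handled brush, 190 mm long, lying on the counter. Origin at the middle of its underside, handle to its -x. Not to be disturbed.
- pots: Two nested black plastic flowerpots, 100 mm across and 112 mm tall, standing on the glass shelf. Not to be disturbed.
- hanger: Small chrome drying hanger with white clips, 158 by 80 mm, lying on the glass shelf. Not to be disturbed.
There are look-alikes about, which are no part of the job. What is shaped like the disc_medium but green or purple is not meant.

How it is judged (in metres and radians):
On the way, in this order (a step that is already met when the one before it is completed fails the run):
1. the tray is swung out to its stop (within 0.1 rad) (value of joint swing_tray above 1.2 rad), for 0.2 s.
2. the largest disc lies flat on the counter, let go (height (world z) of disc_large below 0.011 m and angle between the x axis of disc_large and the z axis of dish_center, either way round below 0.1 rad and contact force between disc_large and the fingers below 0.1 N and linear speed of disc_large below 0.03 m/s), for 0.2 s.
3. the largest disc lies flat in the middle of the dish, let go (value of joint swing_tray above 1.2 rad and horizontal distance between disc_large and dish_center below 0.01 m and z of disc_large in the frame of dish_center between 0.003 and 0.011 m and angle between the x axis of disc_large and the z axis of dish_center, either way round below 0.1 rad and contact force between disc_large and the fingers below 0.1 N and linear speed of disc_large below 0.03 m/s), for 0.2 s.
4. the middle disc lies centred on the largest, let go (all of step 3 and horizontal distance between disc_medium and dish_center below 0.01 m and z of disc_medium in the frame of dish_center between 0.016 and 0.024 m and angle between the z axis of disc_medium and the z axis of dish_center, either way round below 0.1 rad and horizontal distance between disc_medium and disc_large below 0.009 m and contact force between disc_medium and the fingers below 0.1 N and linear speed of disc_medium below 0.03 m/s), for 0.2 s.
At the end, for the whole second after the job is handed in: Tray within 0.1 rad of its swung-out stop; largest, middle and smallest disc stacked in this order on the dish, each flat (0.1 rad), at its layer height (4 mm), centred within 10 mm of the dish centre and 9 mm of the disc below, at rest and let go (all of step 4 and horizontal distance between disc_small and dish_center below 0.01 m and z of disc_small in the frame of dish_center between 0.028 and 0.036 m and angle between the z axis of disc_small and the z axis of dish_center, either way round below 0.1 rad and horizontal distance between disc_small and disc_medium below 0.009 m and contact force between disc_small and the fingers below 0.1 N and linear speed of disc_small below 0.03 m/s); the robot touches nothing.
It fails at once if the brush, the flowerpots or the hanger moved more than 30 mm (distance of any of brush, pots, hanger from where it was at the start of the episode above 0.03 m).
It fails at once if the large disc is dropped (falls free faster than 0.9 m/s, some 40 mm) (contact force between disc_large and the fingers below 0.1 N and linear speed of disc_large above 0.9 m/s).
It fails at once if the medium disc is dropped (falls free faster than 0.9 m/s, some 40 mm) (contact force between disc_medium and the fingers below 0.1 N and linear speed of disc_medium above 0.9 m/s).
It fails at once if the small disc is dropped (falls free faster than 0.9 m/s, some 40 mm) (contact force between disc_small and the fingers below 0.1 N and linear speed of disc_small above 0.9 m/s).
It also fails if it takes over 72 s, if anything falls off the work surface, if the arm or the gripper's body presses on something with over 40 N, if the wrist force passes 120 N, or if a joint passes its speed limit or range.

## Working session

There is one attempt and no reset: what is moved stays moved. The work goes in short steps, Python scripts to look and compute and a tool call to move; the robot and the scene stay as the last step left them, time stands still between calls to the robot, and variables do not carry over. Pictures are saved under pics/ and viewed, at most 10 in all, crops included, and the job is handed in when it is done.

Besides the shell and the picture viewer there is one more tool, called in YAML: its name, and indented under it one key for each argument. move_arm: Moves the arm, as the interface text tells. Its arguments: {"type":"object","properties":{"commands":{"type":"array","items":{"type":"array"}},"force":{"type":"number"}},"required":["commands"]}

```bash
mkdir -p pics
cat > h.py <<'E'
import numpy as np, cv2
from rig import ctrl, vision
def cam(n):
    c=vision.read_camera(n)
    for k in("mtx","D","rvec","tvec"): c[k]=np.array(c[k],float)
    return c
def ray(c,uv):
    p=cv2.undistortPoints(np.array([[uv]],float),c["mtx"],c["D"]).ravel()
    R=cv2.Rodrigues(c["rvec"])[0]; o=-R.T@c["tvec"].ravel()
    return o,R.T@np.array([p[0],p[1],1])
def onz(c,uv,z):
    o,d=ray(c,uv); return (o+d*(z-o[2])/d[2]).round(1)
def proj(c,P):
    return cv2.projectPoints(np.array(P,float).reshape(-1,1,3),c["rvec"],c["tvec"],c["mtx"],c["D"])[0].reshape(-1,2)
E
python3 - <<'E'
from h import *
for n in("top","side"):
    c=cam(n); cv2.imwrite(f"pics/{n}0.png",c["pixels"]); print(n,ray(c,(320,200)))
print(ctrl.state())
E
```

```text
top (array([ 393.66418974,  -27.68572505, 1031.55776652]), array([ 0.18862451,  0.03264112, -0.98155156]))
side (array([ 218.6986772 , -665.06858469,  833.24408363]), array([ 0.33433904,  0.6513149 , -0.68129703]))
{'clock': 0.1, 'joint_positions': array([ 1.27308136,  0.32174033, -0.07010062,  1.4515693 ,  0.02255295,
        1.37077893, -0.05687653]), 'dq': array([-0.00044112, -0.00222473, -0.00070035, -0.00385002,  0.00148658,
        0.00102021,  0.00052819]), 'joint_efforts': array([ 3.32380114e-05, -4.92570949e+01, -4.05798666e-01, -3.13396311e+01,
       -6.42091711e-02,  3.95317865e-02,  8.52245557e-05]), 'tool_pos': array([ 199.23829877, -618.1892061 ,  221.56835126]), 'tcp_rot': array([-8.40925077e-04,  9.87866209e-01,  1.55304931e-01, -1.53479034e-04]), 'contact_force': array([ 0.24356815,  0.50874417, -1.0992314 ]), 'torque': array([ 0.00544486, -0.01576449, -0.01168017]), 'finger_force': 0.0, 'finger_gap': 86.79115021878377}
```

View pics/top0.png

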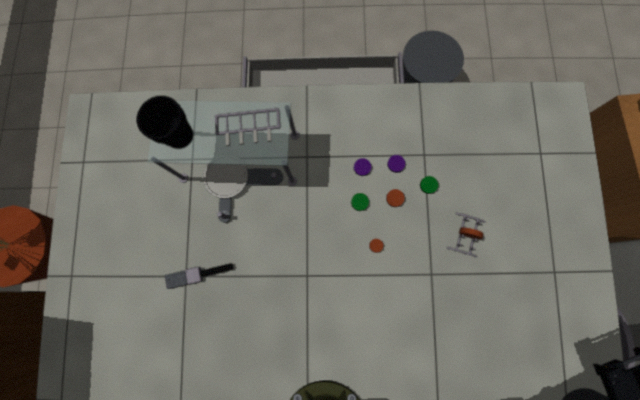

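View pics/side0.png

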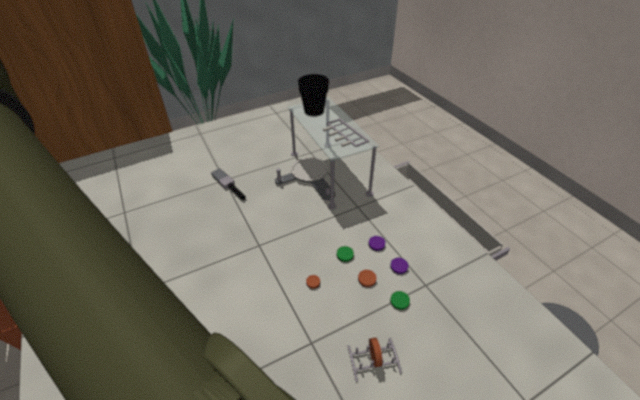

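The top view shows the post at about (226,205), the dish at (228,183), the pivot end of the tray near (268,176), the medium disc at (396,198), the small disc at (376,246), and the rack with the large disc at (470,234). The side view agrees with this. I'll measure with colour masks and enlarged crops next.

```bash
cat >> h.py <<'E'
def orange(c):
    h=cv2.cvtColor(c["pixels"],cv2.COLOR_BGR2HSV)
    m=cv2.inRange(h,(3,110,80),(16,255,255))
    n,l,s,ce=cv2.connectedComponentsWithStats(m)
    return [(ce[i].round(1),s[i][:5],l==i) for i in range(1,n) if s[i][4]>25]
E
python3 - <<'E'
from h import *
t,s=cam("top"),cam("side")
for n,c in(("top",t),("side",s)):
    for ce,st,m in orange(c):
        if n=="top" and ce[0]<60: continue
        e=cv2.minAreaRect(np.argwhere(m)[:,::-1].astype(np.float32))
        print(n,ce,st,"z12",onz(c,ce,12),"z6",onz(c,ce,6),"z55",onz(c,ce,55),e)
a=t["pixels"][150:240,170:300]; b=t["pixels"][200:270,435:500]; d=s["pixels"][140:220,260:380]
f=lambda i:cv2.resize(i,(390,290),interpolation=cv2.INTER_CUBIC)
e=s["pixels"][330:390,335:415]
cv2.imwrite("pics/m.png",np.vstack([np.hstack([f(a),f(b)]),np.hstack([f(d),f(e)])]))
E
```

```text
top [631.7 123. ] [617  94  23  84 968] z12 [ 806.2 -913.8   12. ] z6 [ 808.6 -919.     6. ] z55 [ 788.8 -876.5   55. ] ((627.9999389648438, 135.49998474121094), (82.99998474121094, 21.999996185302734), 90.0)
top [395.1 197.7] [387 189  18  18 244] z12 [ 592.8 -203.7   12. ] z6 [ 594.  -204.8    6. ] z55 [ 584.4 -196.3   55. ] ((395.00006103515625, 198.00001525878906), (16.970561981201172, 16.970561981201172), 45.0)
top [471.8 231.1] [462 228  21   8  91] z12 [ 496.1 -410.    12. ] z6 [ 496.7 -412.3    6. ] z55 [ 491.8 -393.9   55. ] ((472.08831787109375, 231.14707946777344), (20.130456924438477, 5.093247890472412), 14.03624439239502)
top [376.1 245.1] [370 239  13  13 145] z12 [ 461.6 -146.1   12. ] z6 [ 462.  -146.8    6. ] z55 [ 458.8 -141.1   55. ] ((376.0, 245.0), (12.0, 12.0), 90.0)
side [366.9 277.8] [359 270  17  17 229] z12 [ 589.8 -207.1   12. ] z6 [ 592.5 -203.8    6. ] z55 [ 570.4 -231.1   55. ] ((367.0, 278.0), (16.0, 16.0), 90.0)
side [312.9 281.4] [307 275  13  14 135] z12 [ 458.6 -149.4   12. ] z6 [ 460.3 -145.6    6. ] z55 [ 446.  -176.4   55. ] ((312.8500061035156, 281.45001220703125), (12.649109840393066, 12.33288288116455), 18.434947967529297)
side [  4.9 328.2] [  0 323  12  10  52] z12 [-285.1   81.    12. ] z6 [-288.8   86.4    6. ] z55 [-258.7   41.9   55. ] ((5.411767482757568, 327.1470642089844), (8.731282234191895, 10.429031372070312), 75.96376037597656)
side [376.6 351.5] [370 338  12  29 184] z12 [ 499.2 -388.1   12. ] z6 [ 501.3 -386.1    6. ] z55 [ 484.5 -402.6   55. ] ((376.80340576171875, 351.8146057128906), (28.63211441040039, 7.495316505432129), 77.00537872314453)
```

View pics/m.png

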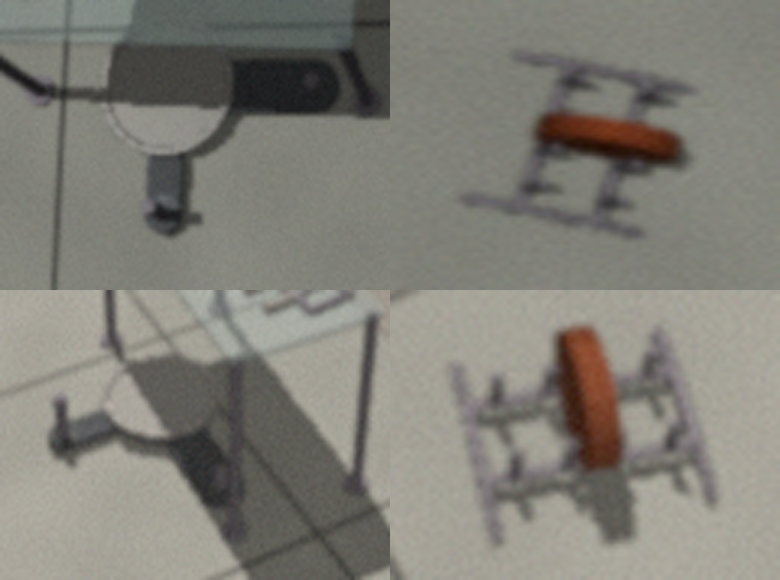

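The montage shows the pivot pin at about (274,175), the post top at about (221,214) in the top view and (278,171) in the side view, and the large disc across the rack with its faces tilted about 14°. Next I'll triangulate and fit these.

Run:
```python
from h import *
from scipy.optimize import least_squares
t,s=cam("top"),cam("side")
M={}
for n,c,lo in(("t",t,(450,220,490,250)),("s",s,(360,330,395,375))):
    m=[m for ce,st,m in orange(c) if lo[0]<ce[0]<lo[2] and lo[1]<ce[1]<lo[3]][0]
    M[n]=np.argwhere(m)[:,::-1].astype(np.float32)
dirs=np.array([[np.cos(a),np.sin(a)] for a in np.arange(0,np.pi,np.pi/8)])
a=np.linspace(0,2*np.pi,60)
def pts(p):
    n=np.array([np.cos(p[2]),np.sin(p[2])]);u=np.array([-n[1],n[0]])
    return np.array([[*(p[:2]+n*w+u*31*np.cos(b)),39+31*np.sin(b)] for w in(-7,7) for b in a])
def res(p):
    r=[]
    for c,k in((t,"t"),(s,"s")):
        q=proj(c,pts(p)); o=M[k]
        r+=list(((q@dirs.T).max(0)+(q@dirs.T).min(0))/2-((o@dirs.T).max(0)+(o@dirs.T).min(0))/2)
        r+=list(.5*((np.ptp(q@dirs.T,axis=0))-np.ptp(o@dirs.T,axis=0)-1))
    return r
for y0 in(-.3,.3):
    f=least_squares(res,[497,-395,y0],x_scale=[10,10,.1],loss="soft_l1");print("large",f.x.round(3),f.cost, f.fun.round(1))
print("cams t",t["rvec"],"pivot top",onz(t,(274,174.8),30))
for z in(14,60): print(z,"post t",onz(t,(221.5,214),z),"s",onz(s,(277.8,170.9),z),"post base s",onz(s,(280,181),z))
def tri(u,v):
    A=[];b=[]
    o1,d1=ray(t,u);o2,d2=ray(s,v)
    k=np.linalg.lstsq(np.c_[d1,-d2],o2-o1,rcond=None)[0]
    return o1+d1*k[0],o2+d2*k[1]
print("pivot side",onz(s,(260+218/3.25,140+(478-290)/3.625),30))
# shelf legs feet
print("leg feet", onz(t,(170+38/3,150+95/3.22),0), onz(t,(170+365/3,150+105/3.22),0), onz(s,(260+108/3.25,140+52/3.625),0), onz(s,(260+232/3.25,140+245/3.625),0),onz(s,(260+355/3.25,140+200/3.625),0))
im=[cv2.resize(t["pixels"][160:225,190:290],(800,520),interpolation=cv2.INTER_CUBIC)]
cv2.imwrite("pics/z.png",im[0])
```

```text
large [ 4.90529e+02 -3.97049e+02 -3.36000e-01] 25.85686018460516 [-1.5 -0.8  0.1  0.4  0.6  1.2  1.5  1.7  2.7  2.3  3.   2.7  2.3  1.9
  2.6  2.8  1.5  1.3  1.   0.3  0.   0.1 -0.3 -0.3  0.9  0.8  1.1  0.9
  1.3  2.1  2.3  2.1]
large [ 4.90529e+02 -3.97049e+02 -3.36000e-01] 25.856860172334233 [-1.5 -0.8  0.1  0.4  0.6  1.2  1.5  1.7  2.7  2.3  3.   2.7  2.3  1.9
  2.6  2.8  1.5  1.3  1.   0.3  0.   0.1 -0.3 -0.3  0.9  0.8  1.1  0.9
  1.3  2.1  2.3  2.1]
cams t [ 2.09824072 -2.12418708  0.1541071 ] pivot top [660.2 134.1  30. ]
14 post t [553.5 284.1  14. ] s [560.1 323.   14. ] post base s [544.9 268.1  14. ]
60 post t [546.3 270.1  60. ] s [540.9 267.5  60. ] post base s [526.6 215.7  60. ]
pivot side [651.1 126.1  30. ]
leg feet [659.5 408.3   0. ] [644.1  87.6   0. ] [656.9 404.6   0. ] [643.1  82.4   0. ] [782.5  74.2  -0. ]
```

View pics/z.png

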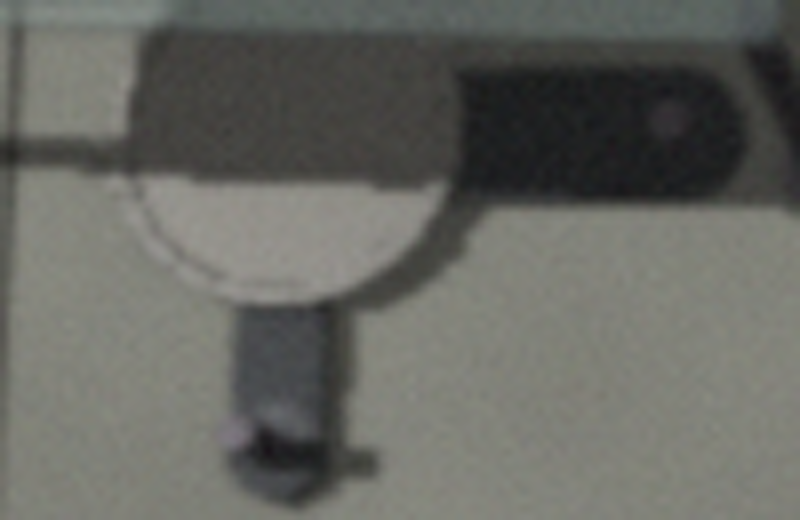

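move_arm:
  commands:
    - [[0, 0, 0], 0.156, 0.08]
    - [[0, 0, 0], 0.156, 0.06]
    - [[0.04, -0.046, 0], 0, 0.04]
    - [[0.04, -0.046, 0], 0, 0.04]
    - [[0.04, -0.046, 0], 0, 0.04]
    - [[0.04, -0.046, 0], 0, 0.04]
    - [[0.04, -0.046, 0], 0, 0.04]
    - [[0.04, -0.046, 0], 0, 0.04]
    - [[0.04, -0.046, 0], 0, 0.04]
  force: 15

```text
clock: 1.42
tool_pos: [480.5, -295.2, 222.8]
tcp_rot: [0.0, 1.0, -0.0, 0.0]
contact_force: [0.7, 0.2, 0.1]
finger_gap: 40.2
finger_force: 0.0
```

Run:
```python
from h import *
from scipy.optimize import least_squares
t,s=cam("top"),cam("side")
print(onz(t,(226.9,178),20))
obs=[(t,(273.5,174.75)),(t,(219.6,214)),(s,(277.8,170.9)),(t,(226.9,178.1))]
def model(q):
    P=q[:2]; d=lambda a,r:[P[0]+r*np.cos(a),P[1]+r*np.sin(a)]
    return [[*P,30],[*d(q[2]+.689,181),60],[*d(q[2]+.689,181),60],[*d(q[2],140),20]]
f=least_squares(lambda q:np.concatenate([proj(c,p)[0]-o for (c,o),p in zip(obs,model(q))]+[.1*(q[:2]-[656,134.5])]),[658,134,1.55],x_scale=[10,10,.1])
print(f.x,f.fun.round(1),np.round(model(f.x),1))
x=f.x
for a in(.3,.6,.9,1.3): print(a,[ (x[0]+181*np.cos(x[2]+.689+a)).round(1),(x[1]+181*np.sin(x[2]+.689+a)).round(1)])
print(ctrl.state()["tool_pos"],ctrl.state()["tcp_rot"],ctrl.state()["joint_positions"])
```

```text
[656.1 270.8  20. ]
[659.27479835 133.74876602   1.57496869] [ 0.6  0.4  0.8  1.   0.1 -1.1 -1.  -1.   0.3 -0.1] [[659.3 133.7  30. ]
 [543.6 273.   60. ]
 [543.6 273.   60. ]
 [658.7 273.7  20. ]]
0.3 [np.float64(507.6), np.float64(232.6)]
0.6 [np.float64(485.2), np.float64(183.4)]
0.9 [np.float64(478.3), np.float64(129.7)]
1.3 [np.float64(494.2), np.float64(59.6)]
[ 484.89212804 -288.29393734  222.92341825] [-0.00179234  0.99997635  0.00642367  0.00168096] [ 0.78340088  0.15398214 -0.32276261  1.66027021  0.04521026  1.33403668
 -1.10429479]
```

move_arm:
  commands:
    - [[0.006, -0.062, 0], 0, 0.04]
    - [[0.006, -0.062, 0], 0, 0.04]
    - [[0.006, -0.062, 0], 0, 0.04]
    - [[0.006, -0.062, 0], 0, 0.04]
    - [[0.006, -0.062, 0], 0, 0.04]
    - [[0.006, -0.062, 0], 0, 0.04]
    - [[0.006, -0.062, 0], 0, 0.04]
    - [[0.006, -0.062, 0], 0, 0.04]
    - [[0.006, -0.062, 0], 0, 0.04]
    - [[0, 0, 0.04], 0, 0.04]

```text
clock: 2.78
tool_pos: [533.5, 269.7, 185.2]
tcp_rot: [-0.004, 1.0, 0.005, 0.003]
contact_force: [0.8, -0.0, -1.2]
finger_gap: 40.1
finger_force: 0.0
```

move_arm:
  commands:
    - [[0, 0, 0], 0, 0.04]
    - [[0, 0, 0], 0, 0.04]

```text
clock: 3.02
tool_pos: [534.4, 260.1, 183.4]
tcp_rot: [0.0, 1.0, -0.001, 0.0]
contact_force: [0.3, 0.8, 0.3]
finger_gap: 39.7
finger_force: 0.0
```

move_arm:
  commands:
    - [[0.009, -0.0125, 0], 0, 0.044]
    - [[0, 0, 0.055], 0, 0.044]
    - [[0, 0, 0.055], 0, 0.044]
    - [[0, 0, 0.044], 0, 0.044]
    - [[0, 0, 0], 0, 0.044]
    - [[0, 0, 0], 0, 0.0]
    - [[0, 0, 0], 0, 0.0]
    - [[0, 0, 0], 0, 0.0]
    - [[0, 0, 0], 0, 0.0]
  force: 12

```text
clock: 4.15
tool_pos: [542.5, 276.3, 30.1]
tcp_rot: [-0.002, 1.0, 0.0, 0.001]
contact_force: [-0.3, 1.9, 4.6]
finger_gap: 13.4
finger_force: 12.0
```

move_arm:
  commands:
    - [[-0.0176, 0.0159, 0], 0, 0.0]
    - [[-0.0152, 0.0178, 0], 0, 0.0]
    - [[-0.0128, 0.0197, 0], 0, 0.0]
    - [[-0.0101, 0.0212, 0], 0, 0.0]
    - [[-0.0074, 0.0224, 0], 0, 0.0]
    - [[-0.0044, 0.0231, 0], 0, 0.0]
    - [[-0.0013, 0.0234, 0], 0, 0.0]
    - [[0.0017, 0.0235, 0], 0, 0.0]
    - [[0.0048, 0.023, 0], 0, 0.0]
    - [[0.0078, 0.0224, 0], 0, 0.0]

```text
clock: 5.4
tool_pos: [486.5, 65.6, 29.4]
tcp_rot: [-0.003, 1.0, 0.0, -0.001]
contact_force: [-12.6, 24.9, 11.4]
finger_gap: 22.6
finger_force: 12.0
```

move_arm:
  commands:
    - [[0.002, 0.006, 0], 0, 0.0]
    - [[0, 0, 0], 0, 0.0]
    - [[0, 0, 0], 0, 0.0]

```text
clock: 5.78
tool_pos: [486.9, 67.4, 29.3]
tcp_rot: [-0.006, 1.0, 0.003, -0.002]
contact_force: [-10.5, 23.6, 7.3]
finger_gap: 19.3
finger_force: 11.9
```

Run:
```python
from h import *
t,s=cam("top"),cam("side")
print(ctrl.state()["tool_pos"],ctrl.state()["contact_force"],ctrl.state()["finger_gap"])
cv2.imwrite("pics/sw.png",np.hstack([cv2.resize(t["pixels"][110:290,140:400],(390,270)),cv2.resize(s["pixels"][120:320,200:420],(390,270))]))
```

```text
[486.90565857  67.56741037  29.26272021] [-10.06091184  23.25044622   7.66989194] 18.38498091609022
```

View pics/sw.png

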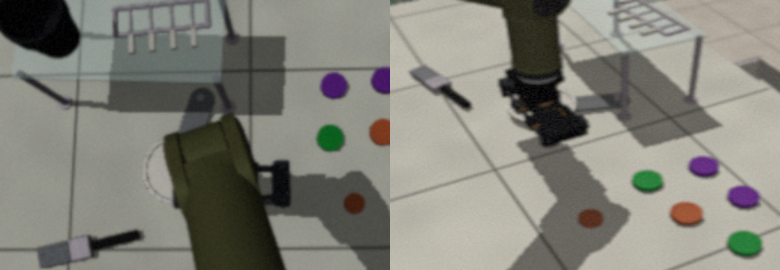

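The tray is out: the dish shows at crop (160,170), and the post was still held in the fingers, pressing about 25 N against the stop. Next: release, lift and measure.

move_arm:
  commands:
    - [[0, -0.006, 0], 0, 0.05]
    - [[0, 0, 0], 0, 0.06]
    - [[0, 0, -0.05], 0, 0.06]
    - [[0, 0, -0.06], 0, 0.06]
    - [[0, 0.03, -0.05], 0, 0.06]
    - [[0, 0.062, 0], 0, 0.06]
    - [[0, 0.062, 0], 0, 0.06]
    - [[0, 0.062, 0], 0, 0.06]
    - [[0, 0.04, 0], 0, 0.06]
    - [[0, 0, 0], 0, 0.06]

```text
clock: 7.12
tool_pos: [488.3, -200.6, 188.3]
tcp_rot: [0.001, 1.0, -0.005, -0.0]
contact_force: [0.2, 0.4, 0.4]
finger_gap: 60.0
finger_force: 0.0
```

```bash
cat > fit.py <<'E'
from h import *
from scipy.optimize import minimize
def mask(c,lo):
    h=cv2.cvtColor(c["pixels"],cv2.COLOR_BGR2HSV).astype(float)
    b,g,r=[c["pixels"][...,i].astype(float) for i in range(3)]
    w=np.clip((r-g-10)/25,0,1)*(g>=b-5); z=np.zeros_like(w); z[lo[1]:lo[3],lo[0]:lo[2]]=w[lo[1]:lo[3],lo[0]:lo[2]]
    return z
def soft(c,P):
    q=cv2.convexHull((proj(c,P)*8).astype(np.float32)).astype(np.int32)
    x0,y0=q.reshape(-1,2).min(0)//8-12; im=np.zeros((60*8,60*8),np.uint8)
    cv2.fillConvexPoly(im,q-np.array([x0*8-4,y0*8-4]),255)
    im=cv2.GaussianBlur(im,(0,0),6)
    return cv2.resize(im,(60,60),interpolation=cv2.INTER_AREA)/255.,x0,y0
def fitdisc(cams,boxes,cyl,p0):
    Ms=[mask(c,b) for c,b in zip(cams,boxes)]
    def cost(p):
        e=0
        for c,m in zip(cams,Ms):
            im,x,y=soft(c,cyl(p)); e+=((im-m[y:y+60,x:x+60])**2).sum()
        return e
    sc=np.array([5,5,.15][:len(p0)])
    best=minimize(lambda v:cost(np.array(p0)+v*sc),np.zeros(len(p0)),method="Nelder-Mead",options=dict(initial_simplex=np.vstack([np.zeros(len(p0)),np.eye(len(p0))])-.3,xatol=.01,fatol=.05))
    return np.array(p0)+best.x*sc,best.fun
A=np.linspace(0,2*np.pi,48)
def edge(p):
    n=np.array([np.cos(p[2]),np.sin(p[2])]);u=np.array([-n[1],n[0]])
    return np.array([[*(p[:2]+n*w+u*31*np.cos(b)),39+31*np.sin(b)] for w in(-7,7) for b in A])
def flat(r,z0,z1): return lambda p:np.array([[p[0]+r*np.cos(b),p[1]+r*np.sin(b),z] for z in(z0,z1) for b in A])
E
python3 - <<'E'
from fit import *
t,s=cam("top"),cam("side"); C=[t,s]
print(ctrl.state()["tool_pos"],ctrl.state()["tcp_rot"])
B=[(455,218,490,248),(355,325,400,378)]
for k in(-.34,-.15):print("large",fitdisc(C,B,edge,[491,-397,k]))
for i in(0,1):print("  one cam",fitdisc([C[i]],[B[i]],edge,[491,-397,-.25]))
print("med",fitdisc(C,[(382,184,409,212),(353,264,381,292)],flat(25,0,12),[592,-204]))
print("small",fitdisc(C,[(364,233,388,257),(302,270,324,293)],flat(19,0,12),[461,-146]))
cv2.imwrite("pics/d.png",np.hstack([cv2.resize(t["pixels"][150:260,190:310],(400,367)),cv2.resize(s["pixels"][150:260,230:350],(400,367))]))
E
```

```text
[ 489.50213444 -195.42208486  188.49084572] [-3.83292556e-05  9.99999362e-01 -1.11938705e-03 -1.44348053e-04]
large (array([ 4.86673778e+02, -3.96740028e+02, -2.99848127e-01]), np.float64(219.54446997308727))
large (array([ 4.86847803e+02, -3.96490004e+02, -2.89139907e-01]), np.float64(219.4959932333718))
  one cam (array([ 4.81832582e+02, -3.94205589e+02,  2.43926152e-01]), np.float64(109.4245905420992))
  one cam (array([ 4.86668409e+02, -3.97943934e+02, -3.77768570e-01]), np.float64(27.311368858131488))
med (array([ 594.78537369, -203.0031662 ]), np.float64(36.59050334486736))
small (array([ 460.33545804, -145.33011854]), np.float64(21.63684736639754))
```

View pics/d.png

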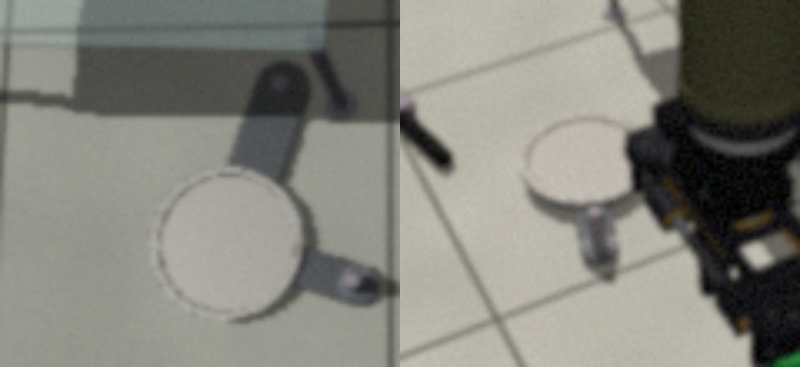

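The tray at its stop shows the dish rim spanning x 153–303 and y 165–322 in the top crop, so its centre is at about (258.4,222.8) px. I'll fit the rim properly and refit the large disc from the first unobstructed images.

Run:
```python
from fit import *
t,s=cam("top"),cam("side"); 
print("dish",onz(t,(258.4,222.8),22), "r", onz(t,(190+153/3.333,222.8),22),onz(t,(190+303/3.333,222.8),22),onz(t,(258.4,150+165/3.336),22),onz(t,(258.4,150+322/3.336),22))
# side floor ellipse: left 524, right~637+, top 117, bottom ~207
print("side dish", onz(s,(230+(583-400)/3.333,150+161/3.336),20))
# white mask centroid in top
hsv=cv2.cvtColor(t["pixels"],cv2.COLOR_BGR2GRAY); 
r=hsv[190:255,228:290]; 
cc=np.argwhere(cv2.medianBlur(r,3)>r.max()*.86); print("bright centroid",cc.mean(0)+[190,228],len(cc),r.max(), np.median(r))
T=dict(t);S=dict(s);T["pixels"]=cv2.imread("pics/top0.png");S["pixels"]=cv2.imread("pics/side0.png");C=[T,S]
B=[(455,218,490,248),(355,325,400,378)]
for k in(-.34,-.15):print("large",fitdisc(C,B,edge,[491,-397,k]))
for i in(0,1):print("  one cam",fitdisc([C[i]],[B[i]],edge,[491,-397,-.25]))
print("med",fitdisc(C,[(382,184,409,212),(353,264,381,292)],flat(25,0,12),[592,-204]))
print("small",fitdisc(C,[(364,233,388,257),(302,270,324,293)],flat(19,0,12),[461,-146]))
p=fitdisc(C,B,edge,[491,-397,-.25])[0]
o=[]
for c,b in zip(C,B):
    im=c["pixels"].copy(); im=cv2.resize(im[b[1]-10:b[3]+10,b[0]-10:b[2]+10],None,fx=7,fy=7,interpolation=cv2.INTER_CUBIC)
    q=cv2.convexHull(((proj(c,edge(p))-[b[0]-10,b[1]-10]+.5)*7).astype(np.int32)); cv2.polylines(im,[q],True,(255,0,0),1); o.append(cv2.resize(im,(390,390)))
cv2.imwrite("pics/l.png",np.hstack(o))
```

```text
dish [526.2 177.   22. ] r [527.  240.1  22. ] [525.3 114.4  22. ] [592.  178.4  22. ] [460.7 175.8  22. ]
side dish [522.  173.8  20. ]
bright centroid [224.15381944 254.79861111] 2880 176 154.0
large (array([ 4.88713207e+02, -3.96170554e+02, -3.37526100e-01]), np.float64(50.24604259900038))
large (array([ 4.88604240e+02, -3.96146611e+02, -3.37734041e-01]), np.float64(49.981242906574394))
  one cam (array([ 4.90628630e+02, -3.96478006e+02, -2.17994361e-01]), np.float64(21.930188696655133))
  one cam (array([ 4.87898612e+02, -3.96374863e+02, -3.83490850e-01]), np.float64(12.970196078431371))
med (array([ 593.9214738 , -203.66386402]), np.float64(15.4080430603614))
small (array([ 461.17746149, -145.45125712]), np.float64(12.095466666666667))
```

View pics/l.png

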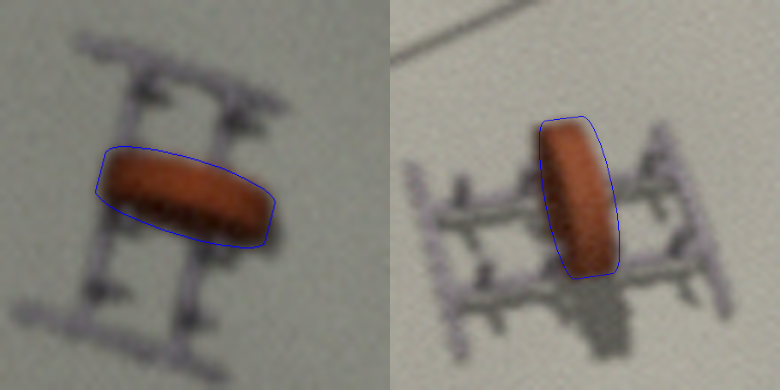

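The overlay fits the disc well in both views: centre about (488.5,-396), axis at about -0.31 rad. Moving over it with the fingers closing along that axis.

move_arm:
  commands:
    - [[0, 0.05, 0], 0, 0.06]
    - [[0, 0.05, 0], 0, 0.06]
    - [[0, 0.05, 0], 0, 0.06]
    - [[0, 0.05, 0], 0, 0.06]
    - [[0, 0, 0], -0.18, 0.05]
    - [[0, 0, 0], -0.18, 0.05]
    - [[0, 0, 0], -0.18, 0.05]
    - [[0, 0, 0], -0.18, 0.05]
    - [[0, 0, 0], -0.18, 0.05]
    - [[0, 0, 0], -0.18, 0.05]

```text
clock: 8.57
tool_pos: [490.8, -393.1, 188.9]
tcp_rot: [0.0, 0.856, 0.518, 0.0]
contact_force: [-0.4, 0.9, -0.1]
finger_gap: 49.9
finger_force: 0.0
```

move_arm:
  commands:
    - [[0, 0, 0.02], -0.181, 0.05]
    - [[0, 0, 0.02], 0, 0.05]
    - [[0, 0, 0], 0, 0.05]
    - [[0, 0, 0], 0, 0.05]

```text
clock: 9.07
tool_pos: [490.3, -394.5, 148.9]
tcp_rot: [0.0, 0.808, 0.589, 0.0]
contact_force: [0.3, 0.3, 0.7]
finger_gap: 50.0
finger_force: 0.0
```

```bash
cat > rel.py <<'E'
import sys
from h import *
from scipy.spatial.transform import Rotation as R
st=ctrl.state(); q=st["tcp_rot"]; r=R.from_quat([q[1],q[2],q[3],q[0]])
m=r.as_matrix(); print(st["clock"],st["tool_pos"].round(1),"psi",round(float(np.arctan2(m[1,0],m[0,0])),3),"gap",round(st["finger_gap"],1),"j7",round(st["joint_positions"][6],2))
if len(sys.argv)>3: print("shift mm",(m.T@(np.array([float(a) for a in sys.argv[1:4]])-st["tool_pos"])).round(1))
E
python3 rel.py 488.5 -396.3 42
```

```text
9.075 [ 490.3 -394.5  148.9] psi 1.26 gap 50.0 j7 0.19
shift mm [ -2.3  -1.2 106.9]
```

move_arm:
  commands:
    - [[-0.0023, -0.0012, 0.05], 0, 0.05]
    - [[0, 0, 0.04], 0, 0.05]
    - [[0, 0, 0.016], 0, 0.05]
    - [[0, 0, 0], 0, 0.05]
    - [[0, 0, 0], 0, 0.005]
    - [[0, 0, 0], 0, 0.005]
    - [[0, 0, 0], 0, 0.005]
    - [[0, 0, 0], 0, 0.005]
  force: 20

```text
clock: 10.07
tool_pos: [488.2, -396.7, 43.0]
tcp_rot: [0.0, 0.808, 0.589, -0.0]
contact_force: [-0.9, 0.4, 0.5]
finger_gap: 17.6
finger_force: 0.0
```

move_arm:
  commands:
    - [[0, 0, 0], 0, 0.005]
    - [[0, 0, 0], 0, 0.005]

```text
clock: 10.32
tool_pos: [488.2, -396.6, 42.8]
tcp_rot: [0.0, 0.808, 0.589, -0.0]
contact_force: [0.2, -0.1, 1.3]
finger_gap: 13.4
finger_force: 20.0
```

move_arm:
  commands:
    - [[0, 0, -0.03], 0, 0.005]
    - [[0, 0, -0.04], 0, 0.005]
    - [[0.038, -0.029, 0], 0, 0.005]
    - [[0.038, -0.029, 0], 0, 0.005]
    - [[0.037, -0.029, 0], 0, 0.005]
    - [[0, 0, 0], 0, 0.005]
    - [[0, 0, 0.04], 0, 0.005]
    - [[0, 0, 0.03], 0, 0.005]
    - [[0, 0, 0], 0, 0.005]
    - [[0, 0, 0], 0, 0.005]

```text
clock: 11.58
tool_pos: [440.6, -263.0, 43.5]
tcp_rot: [0.001, 0.808, 0.589, 0.0]
contact_force: [0.3, 0.9, -0.4]
finger_gap: 13.9
finger_force: 20.0
```

```bash
python3 rel.py 440 -262 35; python3 -c "
from h import *
t,s=cam('top'),cam('side')
cv2.imwrite('pics/g.png',np.hstack([cv2.resize(t['pixels'][190:290,380:500],(390,325)),cv2.resize(s['pixels'][240:390,240:420],(390,325))]))"
```

```text
11.575 [ 440.6 -263.    43.5] psi 1.26 gap 13.9 j7 0.04
shift mm [ 0.8 -0.8  8.5]
```

View pics/g.png

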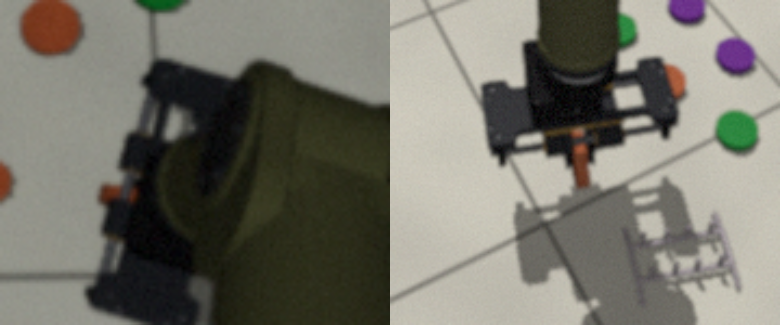

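The disc is held upright, clear of the rack and the other discs. Lowering it until it touches.

move_arm:
  commands:
    - [[0, 0, 0.006], 0, 0.005]
    - [[0, 0, 0.002], 0, 0.005]
    - [[0, 0, 0], 0, 0.005]

```text
clock: 12.05
tool_pos: [439.9, -262.6, 35.0]
tcp_rot: [0.0, 0.808, 0.589, -0.0]
contact_force: [-1.2, -0.7, 3.0]
finger_gap: 14.1
finger_force: 20.0
```

move_arm:
  commands:
    - [[0, 0.004, 0], 0, 0.022]
    - [[0, 0.005, 0], 0, 0.031]
    - [[0, 0.006, 0], 0, 0.04]
    - [[0, 0.006, 0], 0, 0.049]
    - [[0, 0.007, 0], 0, 0.058]
    - [[0, 0.007, 0], 0, 0.067]
    - [[0, 0.007, 0], 0, 0.076]
    - [[0, 0.007, 0], 0, 0.085]
    - [[0, 0.006, 0], 0, 0.087]
    - [[0, 0.004, 0], 0, 0.087]

```text
clock: 13.3
tool_pos: [496.3, -280.4, 34.5]
tcp_rot: [-0.0, 0.808, 0.589, 0.0]
contact_force: [0.0, 0.1, -0.5]
finger_gap: 86.2
finger_force: 0.0
```

```bash
python3 rel.py; python3 -c "
from fit import *
t,s=cam('top'),cam('side')
print([(c,st) for c,st,m in orange(t)],[(c,st) for c,st,m in orange(s)])
cv2.imwrite('pics/f.png',np.hstack([cv2.resize(t['pixels'][190:290,380:500],(390,325)),cv2.resize(s['pixels'][240:390,240:420],(390,325))]))"
```

```text
13.3 [ 496.3 -280.4   34.5] psi 1.261 gap 86.2 j7 -0.02
[(array([631.7, 123.5]), array([617,  94,  23,  85, 998], dtype=int32)), (array([395.1, 197.6]), array([387, 189,  18,  18, 241], dtype=int32)), (array([ 17.5, 243.8]), array([   0,  205,   45,   83, 2520], dtype=int32)), (array([415.6, 235.8]), array([412, 229,   9,  16,  89], dtype=int32)), (array([376., 245.]), array([370, 239,  13,  13, 144], dtype=int32))] [(array([102.4,  31.5]), array([  27,    0,  131,   88, 4525], dtype=int32)), (array([ 87.4, 144.1]), array([ 69, 131,  44,  26, 553], dtype=int32)), (array([ 20.6, 227.7]), array([ 12, 211,  16,  35, 265], dtype=int32)), (array([ 12. , 310.5]), array([   0,  264,   25,   85, 1346], dtype=int32)), (array([367.7, 282.8]), array([365, 279,   7,   8,  45], dtype=int32)), (array([342.8, 317.6]), array([331, 305,  24,  25, 449], dtype=int32))]
```

move_arm:
  commands:
    - [[0, 0, -0.05], 0, 0.085]
    - [[0, 0, -0.05], 0, 0.085]
    - [[0.06, 0, -0.02], 0, 0.085]
    - [[0.06, 0, 0], 0, 0.085]
    - [[0.06, 0, 0], 0, 0.085]
    - [[0, 0, 0], 0, 0.085]
    - [[0, 0, 0], 0, 0.085]

```text
clock: 14.28
tool_pos: [550.2, -110.0, 154.2]
tcp_rot: [0.0, 0.808, 0.59, -0.001]
contact_force: [-0.6, -0.4, 0.5]
finger_gap: 84.9
finger_force: 0.0
```

```bash
python3 rel.py; python3 -c "
from fit import *
t,s=cam('top'),cam('side')
for n,c in(('t',t),('s',s)):
  for ce,st,m in orange(c):
    if 330<ce[0]<500: print(n,ce,st,onz(c,ce,7))
B=[(402,220,446,262),(318,295,366,342)]
print(fitdisc([t,s],B,flat(31,0,14),[474,-273]))
for i in(0,1):print(fitdisc([[t,s][i]],[B[i]],flat(31,0,14),[474,-273]))"
```

```text
14.275 [ 550.2 -110.   154.2] psi 1.261 gap 84.9 j7 -0.29
t [432.5 238.2] [431 232   4  13  30] [ 478.7 -302.2    7. ]
s [366.8 278. ] [359 270  17  17 225] [ 591.5 -204.7    7. ]
s [342.2 317.4] [330 306  25  24 475] [ 475.3 -274.2    7. ]
(array([ 475.2929814 , -274.47189175]), np.float64(377.38753033448677))
(array([ 486.26953125, -289.60742188]), np.float64(351.72432449058056))
(array([ 475.18722534, -273.2991333 ]), np.float64(9.628520722798925))
```

```bash
python3 rel.py 476 -273.8 4.5
```

```text
14.375 [ 550.  -111.5  154.1] psi 1.258 gap 85.1 j7 -0.29
shift mm [-177.1  -20.5  149.7]
```

move_arm:
  commands:
    - [[-0.06, -0.007, 0], 0, 0.085]
    - [[-0.06, -0.007, 0], 0, 0.085]
    - [[-0.057, -0.0065, 0.02], 0, 0.085]
    - [[0, 0, 0.05], 0, 0.085]
    - [[0, 0, 0.04], 0, 0.085]
    - [[0, 0, 0], 0, 0.085]
    - [[0, 0, 0], 0, 0.085]

```text
clock: 15.25
tool_pos: [477.7, -272.9, 45.7]
tcp_rot: [0.001, 0.808, 0.589, 0.0]
contact_force: [-0.1, 0.4, -0.2]
finger_gap: 85.0
finger_force: 0.0
```

```bash
python3 rel.py 476 -273.8 4.5
```

```text
15.25 [ 477.7 -272.9   45.7] psi 1.26 gap 85.0 j7 -0.0
shift mm [-1.3 -1.4 41.2]
```

move_arm:
  commands:
    - [[-0.0013, -0.0014, 0.03], 0, 0.085]
    - [[0, 0, 0.011], 0, 0.085]
    - [[0, 0, 0], 0, 0.085]
    - [[0, 0, 0], 0, 0.05]
    - [[0, 0, 0], 0, 0.05]
    - [[0, 0, 0], 0, 0.05]
    - [[0, 0, 0], 0, 0.05]
    - [[0, 0, 0], 0, 0.05]
  force: 15

```text
clock: 16.25
tool_pos: [475.9, -273.0, 3.9]
tcp_rot: [0.001, 0.808, 0.589, 0.0]
contact_force: [-0.2, 0.1, 3.5]
finger_gap: 61.2
finger_force: 15.0
```

move_arm:
  commands:
    - [[0, 0, -0.03], 0, 0.05]
    - [[0, 0, -0.05], 0.18, 0.05]
    - [[0, 0, -0.02], 0.18, 0.05]
    - [[0, 0, 0], 0.18, 0.05]
    - [[0, 0, 0], 0.18, 0.05]
    - [[0, 0, 0], 0.18, 0.05]
    - [[0, 0, 0], 0.18, 0.05]
    - [[0, 0, 0], 0.18, 0.05]
    - [[0, 0, 0], 0, 0.05]

```text
clock: 17.38
tool_pos: [474.8, -272.4, 102.8]
tcp_rot: [-0.0, 1.0, 0.001, -0.001]
contact_force: [-0.6, 0.8, -0.6]
finger_gap: 61.1
finger_force: 15.0
```

move_arm:
  commands:
    - [[0.006, -0.05, 0], 0, 0.05]
    - [[0.006, -0.05, 0], 0, 0.05]
    - [[0.006, -0.05, 0], 0, 0.05]
    - [[0.006, -0.05, 0], 0, 0.05]
    - [[0.006, -0.05, 0], 0, 0.05]
    - [[0.006, -0.05, 0], 0, 0.05]
    - [[0.006, -0.05, 0], 0, 0.05]
    - [[0.006, -0.05, 0], 0, 0.05]
    - [[0, 0, 0], 0, 0.05]
    - [[0, 0, 0], 0, 0.05]

```text
clock: 18.62
tool_pos: [522.6, 126.8, 102.8]
tcp_rot: [0.0, 1.0, 0.002, -0.001]
contact_force: [-0.3, -1.7, -1.3]
finger_gap: 61.4
finger_force: 15.0
```

```bash
python3 rel.py 525 176 24; python3 -c "
from h import *
t,s=cam('top'),cam('side')
cv2.imwrite('pics/p.png',np.hstack([cv2.resize(t['pixels'][150:260,190:310],(400,367)),cv2.resize(s['pixels'][150:260,230:350],(400,367))]))"
```

```text
18.625 [522.6 126.8 102.8] psi 0.003 gap 61.4 j7 -2.0
shift mm [  2.6 -49.2  78.8]
```

View pics/p.png

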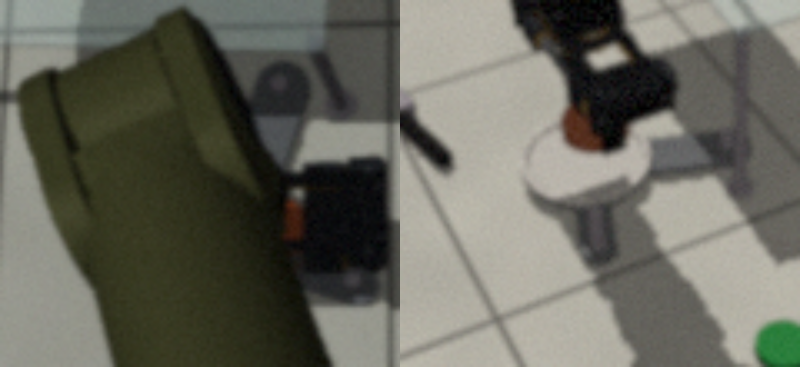

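The disc is held level. In the side crop the dish rim spans x 524–650 and y 122–203, so its centre is at about (286.1,198.7) px. The top view is blocked by the arm.

```bash
python3 -c "
from h import *
t,s=cam('top'),cam('side')
from scipy.optimize import least_squares
a=np.linspace(0,2*np.pi,100)
def ext(c,x,y): 
  q=proj(c,[[x+64*np.cos(b),y+64*np.sin(b),22] for b in a]); return q.min(0),q.max(0)
L=lambda v:np.array(v)
obs=[(t,L([190+153/3.333,150+165/3.336]),L([190+303/3.333,150+322/3.336])),(s,L([230+124/3.333,150+119/3.336]),L([230+250/3.333,150+205/3.336]))]
for o in([0],[1],[0,1]):
  f=least_squares(lambda p:np.concatenate([np.concatenate([(ext(obs[i][0],*p)[0]+ext(obs[i][0],*p)[1]-obs[i][1]-obs[i][2])/2]) for i in o]),[525,176]);print(f.x,f.fun)
"
```

```text
[526.30571222 177.22206658] [1.44098067e-11 1.04023457e-11]
[525.1606759  170.82448911] [1.48301069e-08 2.02456079e-08]
[526.16971396 175.52190677] [ 0.60778314  0.04101557 -0.3066954  -0.9699798 ]
```

move_arm:
  commands:
    - [[0.003, -0.03, 0], 0, 0.05]
    - [[0, -0.018, 0], 0, 0.05]
    - [[0, 0, 0.04], 0, 0.05]
    - [[0, 0, 0.03], 0, 0.05]
    - [[0, 0, 0], 0, 0.05]
    - [[0, 0, 0.004], 0, 0.05]
    - [[0, 0, 0.003], 0, 0.05]
    - [[0, 0, 0.002], 0, 0.05]
    - [[0, 0, 0], 0, 0.05]

```text
clock: 19.95
tool_pos: [526.1, 175.3, 24.6]
tcp_rot: [0.0, 1.0, 0.0, 0.0]
contact_force: [1.2, 1.0, -1.6]
finger_gap: 62.0
finger_force: 15.0
```

move_arm:
  commands:
    - [[0, 0, 0.001], 0, 0.05]
    - [[0, 0, 0.001], 0, 0.05]
    - [[0, 0, 0], 0, 0.05]

```text
clock: 20.32
tool_pos: [526.1, 175.4, 22.9]
tcp_rot: [0.0, 1.0, 0.0, 0.0]
contact_force: [-1.8, -0.8, 5.4]
finger_gap: 61.3
finger_force: 15.0
```

Contact is felt at the expected height. Releasing and lifting.

move_arm:
  commands:
    - [[0, 0, 0], 0, 0.066]
    - [[0, 0, 0], 0, 0.07]
    - [[0, 0, 0], 0, 0.072]
    - [[0, 0, -0.02], 0, 0.072]
    - [[0, 0, -0.05], 0, 0.072]
    - [[0, 0, -0.05], 0, 0.072]
    - [[0, 0.06, 0], 0, 0.072]
    - [[0, 0.06, 0], 0, 0.072]
    - [[0, 0.06, 0], 0, 0.072]
    - [[0, 0.06, 0], 0, 0.072]

```text
clock: 21.58
tool_pos: [526.5, -66.4, 144.1]
tcp_rot: [0.0, 1.0, 0.001, 0.001]
contact_force: [1.2, -0.0, 0.2]
finger_gap: 71.8
finger_force: 0.0
```

move_arm:
  commands:
    - [[0.02, 0.06, 0], 0, 0.072]
    - [[0.02, 0.05, 0], 0, 0.072]
    - [[0.02, 0.03, 0], 0, 0.072]
    - [[0, 0, 0], 0, 0.072]
    - [[0, 0, 0], 0, 0.072]

```text
clock: 22.2
tool_pos: [586.1, -202.6, 143.1]
tcp_rot: [-0.0, 1.0, 0.001, 0.0]
contact_force: [-0.5, 1.2, -0.1]
finger_gap: 71.8
finger_force: 0.0
```

```bash
python3 rel.py 593.5 -204 3.5; python3 -c "
from fit import *
t,s=cam('top'),cam('side')
for n,c in(('t',t),('s',s)):
  for ce,st,m in orange(c):
    if 210<ce[0]<500: print(n,ce,st,onz(c,ce,26))
for c,b,z in((t,(235,200,285,245),0),(s,(262,175,310,218),0)): 
  try: print(fitdisc([c],[b],flat(31,19,33),[525,175]))
  except Exception as e: print(e)
"
```

```text
22.2 [ 586.1 -202.6  143.1] psi 0.002 gap 71.8 j7 -1.41
shift mm [  7.3   1.5 139.6]
t [394.6 201.7] [387 197  13  10  83] [ 578.9 -199.4   26. ]
t [258.7 223. ] [248 213  22  21 380] [525.1 175.4  26. ]
t [376.  245.1] [370 239  13  13 144] [ 460.7 -144.2   26. ]
s [284.6 196.5] [276 190  18  14 210] [522.3 175.8  26. ]
s [366.8 277.9] [359 270  17  17 227] [ 583.1 -215.1   26. ]
s [312.8 281.4] [307 275  13  14 135] [ 454.2 -158.    26. ]
(array([525.21958014, 175.96350251]), np.float64(5.7424))
(array([522.98930442, 177.96557611]), np.float64(4.679685044213763))
```

move_arm:
  commands:
    - [[0.0073, 0.0015, 0.05], 0, 0.068]
    - [[0, 0, 0.05], 0, 0.068]
    - [[0, 0, 0.035], 0, 0.068]
    - [[0, 0, 0.0045], 0, 0.068]
    - [[0, 0, 0], 0, 0.068]
    - [[0, 0, 0], 0, 0.04]
    - [[0, 0, 0], 0, 0.04]
    - [[0, 0, 0], 0, 0.04]
    - [[0, 0, 0], 0, 0.04]

```text
clock: 23.42
tool_pos: [593.9, -205.6, 3.8]
tcp_rot: [0.0, 1.0, 0.0, 0.001]
contact_force: [-1.0, -0.1, 4.9]
finger_gap: 49.0
finger_force: 15.0
```

move_arm:
  commands:
    - [[0, 0, -0.05], 0, 0.04]
    - [[0, 0, -0.05], 0, 0.04]
    - [[-0.0097, -0.0544, 0], 0, 0.04]
    - [[-0.0097, -0.0544, 0], 0, 0.04]
    - [[-0.0097, -0.0544, 0], 0, 0.04]
    - [[-0.0097, -0.0544, 0], 0, 0.04]
    - [[-0.0097, -0.0544, 0], 0, 0.04]
    - [[-0.0097, -0.0544, 0], 0, 0.04]
    - [[-0.0097, -0.0544, 0], 0, 0.04]
    - [[0, 0, 0], 0, 0.04]

```text
clock: 24.68
tool_pos: [523.0, 181.6, 103.0]
tcp_rot: [-0.001, 1.0, 0.005, -0.0]
contact_force: [0.6, -1.2, 0.0]
finger_gap: 49.1
finger_force: 15.0
```

move_arm:
  commands:
    - [[0, 0, 0.03], 0, 0.04]
    - [[0, 0, 0.025], 0, 0.04]
    - [[0, 0, 0], 0, 0.04]
    - [[0, 0, 0], 0, 0.04]

```text
clock: 25.18
tool_pos: [525.8, 175.0, 48.5]
tcp_rot: [-0.0, 1.0, 0.0, 0.0]
contact_force: [0.6, 0.8, 0.4]
finger_gap: 49.1
finger_force: 15.0
```

```bash
python3 rel.py 526 175.5 37
```

```text
25.175 [525.8 175.   48.5] psi 0.0 gap 49.1 j7 -2.14
shift mm [ 0.2 -0.5 11.5]
```

move_arm:
  commands:
    - [[0, -0.0005, 0.006], 0, 0.04]
    - [[0, 0, 0.0025], 0, 0.04]
    - [[0, 0, 0.0015], 0, 0.04]
    - [[0, 0, 0.001], 0, 0.04]
    - [[0, 0, 0.0005], 0, 0.04]
    - [[0, 0, 0], 0, 0.04]
    - [[0, 0, 0], 0, 0.04]

```text
clock: 26.05
tool_pos: [525.2, 175.9, 36.7]
tcp_rot: [0.0, 1.0, 0.0, 0.0]
contact_force: [-2.5, -0.9, 4.8]
finger_gap: 49.2
finger_force: 15.0
```

move_arm:
  commands:
    - [[0, 0, 0], 0, 0.055]
    - [[0, 0, 0], 0, 0.06]
    - [[0, 0, -0.03], 0, 0.06]
    - [[0, 0, -0.05], 0, 0.06]
    - [[-0.01, 0.053, 0], 0, 0.06]
    - [[-0.01, 0.053, 0], 0, 0.06]
    - [[-0.01, 0.053, 0], 0, 0.06]
    - [[-0.01, 0.053, 0], 0, 0.06]
    - [[-0.012, 0.055, 0], 0, 0.06]
    - [[-0.012, 0.055, 0], 0, 0.06]

```text
clock: 27.3
tool_pos: [460.9, -148.0, 116.4]
tcp_rot: [0.0, 1.0, 0.0, 0.0]
contact_force: [1.2, -0.3, -0.3]
finger_gap: 60.1
finger_force: 0.0
```

move_arm:
  commands:
    - [[0, 0, 0.04], 0, 0.06]
    - [[0, 0, 0], 0, 0.06]
    - [[0, 0, 0], 0, 0.06]

```text
clock: 27.68
tool_pos: [462.1, -145.3, 77.0]
tcp_rot: [-0.0, 1.0, 0.001, 0.0]
contact_force: [0.1, -1.0, -0.7]
finger_gap: 60.0
finger_force: 0.0
```

```bash
python3 rel.py 461 -145.6 3.7; python3 -c "
from fit import *
t,s=cam('top'),cam('side')
for n,c in(('t',t),('s',s)):
  for ce,st,m in orange(c):
    if 210<ce[0]<300: print(n,ce,st,onz(c,ce,38))
"
```

```text
27.675 [ 462.1 -145.3   77. ] psi 0.003 gap 60.0 j7 -1.38
shift mm [-1.2  0.3 73.3]
t [257.6 222.8] [248 213  22  21 333] [524.1 176.   38. ]
s [284.1 195.6] [276 188  16  16 217] [518.1 167.9  38. ]
```

move_arm:
  commands:
    - [[-0.001, 0, 0.04], 0, 0.056]
    - [[0, 0, 0.028], 0, 0.056]
    - [[0, 0, 0.0053], 0, 0.056]
    - [[0, 0, 0], 0, 0.056]
    - [[0, 0, 0], 0, 0.028]
    - [[0, 0, 0], 0, 0.028]
    - [[0, 0, 0], 0, 0.028]
    - [[0, 0, 0], 0, 0.028]

```text
clock: 28.78
tool_pos: [461.0, -146.5, 3.7]
tcp_rot: [0.0, 1.0, 0.0, 0.001]
contact_force: [-0.1, -0.3, 6.1]
finger_gap: 37.2
finger_force: 15.0
```

move_arm:
  commands:
    - [[0, 0, -0.05], 0, 0.028]
    - [[0, 0, -0.06], 0, 0.028]
    - [[0.0108, -0.0537, 0], 0, 0.028]
    - [[0.0108, -0.0537, 0], 0, 0.028]
    - [[0.0108, -0.0537, 0], 0, 0.028]
    - [[0.0108, -0.0537, 0], 0, 0.028]
    - [[0.0108, -0.0537, 0], 0, 0.028]
    - [[0.0108, -0.0537, 0], 0, 0.028]
    - [[0, 0, 0.03], 0, 0.028]
    - [[0, 0, 0.023], 0, 0.028]

```text
clock: 30.02
tool_pos: [524.3, 177.0, 58.7]
tcp_rot: [-0.0, 1.0, 0.001, -0.001]
contact_force: [0.3, 0.2, -0.3]
finger_gap: 37.1
finger_force: 15.0
```

move_arm:
  commands:
    - [[0, 0, 0], 0, 0.028]
    - [[0, 0, 0], 0, 0.028]
    - [[0, 0, 0], 0, 0.028]

```text
clock: 30.4
tool_pos: [525.8, 176.2, 61.2]
tcp_rot: [-0.0, 1.0, 0.0, 0.001]
contact_force: [-0.1, -0.1, -1.0]
finger_gap: 37.3
finger_force: 15.0
```

```bash
python3 rel.py 525.5 175.7 48.7
```

```text
30.4 [525.8 176.2  61.2] psi 0.0 gap 37.3 j7 -2.15
shift mm [-0.4  0.5 12.5]
```

move_arm:
  commands:
    - [[0, 0.0005, 0.007], 0, 0.028]
    - [[0, 0, 0.0025], 0, 0.028]
    - [[0, 0, 0.0015], 0, 0.028]
    - [[0, 0, 0.001], 0, 0.028]
    - [[0, 0, 0.0005], 0, 0.028]
    - [[0, 0, 0], 0, 0.028]
    - [[0, 0, 0], 0, 0.028]

```text
clock: 31.28
tool_pos: [525.0, 175.9, 48.7]
tcp_rot: [0.0, 1.0, 0.0, 0.0]
contact_force: [-3.1, -0.3, 8.2]
finger_gap: 37.0
finger_force: 15.0
```

move_arm:
  commands:
    - [[0, 0, 0], 0, 0.044]
    - [[0, 0, 0], 0, 0.05]
    - [[0, 0, -0.03], 0, 0.05]
    - [[0, 0, -0.05], 0, 0.05]
    - [[0, 0.06, 0], 0, 0.05]
    - [[0, 0.06, 0], 0, 0.05]
    - [[0, 0.06, 0], 0, 0.05]
    - [[0, 0.06, 0], 0, 0.05]
    - [[0, 0.06, 0], 0, 0.05]
    - [[0, 0, 0], 0, 0.05]

```text
clock: 32.52
tool_pos: [524.1, -131.3, 126.9]
tcp_rot: [0.001, 1.0, -0.005, -0.0]
contact_force: [-0.3, 1.1, 0.4]
finger_gap: 50.0
finger_force: 0.0
```

```bash
python3 rel.py; python3 -c "
from h import *
t,s=cam('top'),cam('side')
cv2.imwrite('pics/end.png',np.hstack([cv2.resize(t['pixels'][190:260,220:300],(390,341),interpolation=cv2.INTER_CUBIC),cv2.resize(s['pixels'][160:230,245:325],(390,341),interpolation=cv2.INTER_CUBIC)]))"
```

```text
32.525 [ 524.1 -131.3  126.9] psi -0.009 gap 50.0 j7 -1.48
```

View pics/end.png

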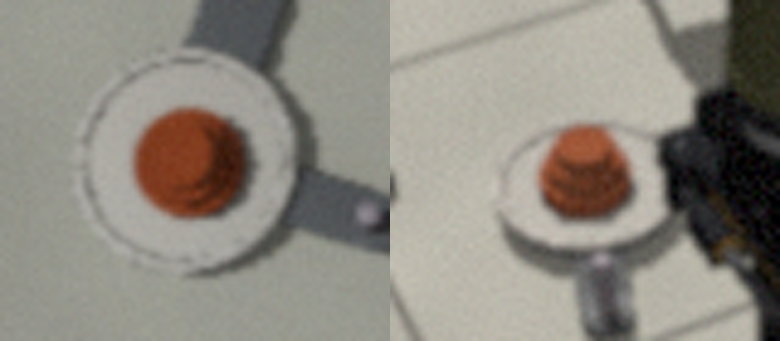

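Both views show the three-step stack, flat and centred in the dish, at about (190,163) in the top crop. The arm is clear of it, so I'm handing in.

```bash
python3 -c "
from h import *
print(ctrl.sign_off())"
```

```text
the job is handed in; nothing more can be done
None
```

I swung the tray out to its stop and stacked the large, medium and small discs in the dish, flat and centred in the last pictures. I handed the job in at about 32.5 s; the hand-in call gave no verdict.

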